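Seat the spot plate on the reading stand

ROBOT

A 7-joint arm with a two-finger parallel gripper is mounted at the origin on the work surface. World frame = base frame: x ahead of the robot, y to its left, z up, the work surface at z = 0. Lengths are in m, angles in rad, forces in N, time in s.
With the tool pointing down it reaches from about 0.35 to 0.9 m from the base axis. Payload 8.1 kg.
Tool frame: the origin (TCP) lies between the finger pads; the fingertips stand 11 mm ahead of it and the grasp point (between the pads) lies 8 mm behind it; z points along the fingers, y is the line along which they close (so a half turn about z gives the same grasp; the last joint's range is limited). The gripper opens to 92 mm and grips with 3 to 60 N. Pads are 19 mm wide; open, the fingers measure 130 mm over their backs; the gripper's body (75 mm by 190 mm) begins 47 mm behind the grasp point.
Start: joints at [1.13, 0.434, 0.025, 1.573, -0.012, 1.134, -0.075], TCP at [0.207, -0.59, 0.238] pointing down, gripper open.
Joint ranges: [-2.62, 2.62], [-0.44, 2.09], [-1.27, 1.32], [0.08, 2.57], [-1.32, 4.46], [0.12, 2], [-2.74, 2.74]. Speed limits (rad/s): [2.22, 2.22, 3.01, 3.01, 3.14, 3.14, 3.14].

INTERFACE

Orientations are given as a rotation vector (axis times angle).
In Python, from cell import observe, get_image, camera_params, sign_off gives the robot as it stands.
- The arm moves only by the shell command python3 -m pendant 'ROWS' [FORCE]. ROWS is JSON, one flat list of numbers, 7 for each row, row after row: the shift along the tool's x, y, z in m, then the turn, a rotation vector about the tool's x, y, z in rad, then the finger opening in m, from 0 to 0.0918. In form: [dx, dy, dz, rx, ry, rz, jaw, dx, dy, dz, rx, ry, rz, jaw, ...]. A call has 1 to 10 rows; each row shifts and turns the commanded pose from where the row before left it, along the tool's axes as they then stand; what a row does not reach is not made up. A row lasts 1/8 s, in which the tool goes at most 62.5 mm and 10.7 degrees, less where a joint would pass 70% of its speed; a pose out of reach is approached as far as the arm can. A call is refused whole if a number of a shift passes 0.0625 or a number of a turn 0.188, either way. A call with a gripper value outside its range is refused whole. The fingers move at their own pace and stop on an object; FORCE is the grip in N (left out, the last holds). Time passes only in rows, so rows that do not move let the fingers close. It gives the time, the measured TCP pose, the force, the opening and the grip force at its end, in the units of the state.
- observe(): the state, without advancing time (a new reading comes with each control period).
- get_image(name): name is "scene" or "top"; returns the picture (400x640x3 uint8, red, green, blue); there is no depth.
- camera_params(name): a dict with "intrinsics" (3x3 intrinsics, pixels), "dist" ([k1, k2, p1, p2, k3] as OpenCV has them; the pictures are not rectified), "eye" and "rotation" of the camera in the world. Camera axes: x right, y down, z forward; pixel columns grow to the right and rows downward; lengths in m; the calibration is good to about 2 mm. A picture is of the moment at which its call begins. camera_params takes no time and is no camera call.
- sign_off(): hands the job in; it is judged then, once.
The state is a dict: "clock": time; "joints": joint angles; "dq": joint speeds; "joint_efforts": joint torques, N m; "position": TCP position; "ee_rot": TCP orientation; "force": force on the tool from outside, world axes, zero at the start; "ft_torque": the same for the moment, N m; "width": opening from 0.0 (shut) to 1.0 (fully open); "gripper_force": force on a finger pad.
Only numpy, scipy, OpenCV 4.12 (cv2) and the standard library are available. Lean on these libraries where they do the work, as an engineer would, in place of code of your own. Each camera call takes 0.05 s, during which the arm holds its last target. There are 200 camera calls.

TASK

The white spot plate lies pushed back and a little askew under the meter's low shelf on the reading stand. Press down on its bare near end and draw it out from under the shelf, then slide it into the stand's near left corner (left and near as seen from the robot), so that it lies flat and square with its near edge fully against the low bar along the stand's near side and its left edge fully against the low bar along the left side; then let go. The plate is brittle: keep it flat on the stand and never push on it with more than 25 newtons; leave the bottle, the beaker and the jar where they stand.

Things in the scene. Friction and masses are not known exactly. Their poses are not given: they have to be found in the camera images.
- stand: Fixed reading stand: dark metal base 300 (x) x 200 (y) x 15 mm with a smooth flat top, the bed (z = 15 mm). Origin: centre of its underside, on the bench. x points away from the robot, y left, z up; turned by up to 0.3 rad. A bar along its near side, a bar along its left side, a shelf with a meter over its far end; the bed's right side (-y) is open.
- stop_mid (a point): Middle of the near bar's inner face, at the bed: (-130, 0, 15) mm in the stand's frame. The aluminium bar crosses the whole near side, 12 mm wide, 8 mm above the bed; inner face at stand x = -130 mm.
- fence_mid (a point): A point on the left bar's inner face, at the bed: (-50, +85, 15) mm in the stand's frame. Aluminium bar 12 mm wide, 8 mm above the bed; inner face at stand y = +85 mm, from x = -130 to +28 mm.
- shelf_front (a point): Middle of the grey shelf's near top edge: (+40, 0, 53) mm in the stand's frame. Shelf from x = +40 to +150 mm, underside 30 mm above the bed, 8 mm thick, on 10 mm cheeks with inner faces at y = +90 and -90 mm. A white pH meter (75 x 150 x 26 mm) is fixed on it from x = +67 mm, top at z = 79 mm.
- plate: Loose white ceramic spot plate, 140 (x) x 100 (y) x 10 mm, 0.32 to 0.5 kg, flat on the bed; 6 shallow wells in its far half (only marks: the top is flat). Origin: centre of its underside; x along its length away from the robot, y left, z up. Starts up to 0.2 rad askew to the stand, 58 mm or more of its near end free. Seated, its origin is at (-60, +35, 15) mm in the stand's frame.
- plate_grip (a point): Point on the plate's bare near top, where it can be pressed: (-42, 0, 10) mm in the plate's frame. Friction is about 0.24 under the plate (varies 20 %) and clearly higher under the fingertips: a light touch of a few newtons slips, about 14 N drags it well, 25 N breaks it. Plate and bed are rigid: a millimetre too deep is some 13 N, more with a stiff arm.
- plate_near_left (a point): The plate's near left corner at its underside: (-70, +50, 0) mm in the plate's frame.
- plate_near_right (a point): The plate's near right corner at its underside: (-70, -50, 0) mm in the plate's frame.
- plate_far_left (a point): The plate's far left corner at its underside: (+70, +50, 0) mm in the plate's frame.
- plate_far_right (a point): The plate's far right corner at its underside: (+70, -50, 0) mm in the plate's frame.
- reagent: Bystander: loose white plastic bottle, 64 mm wide, 150 mm tall, standing on the bench right of the stand. Origin: centre of its underside.
- beaker: Bystander: loose glass beaker, 70 mm wide, 90 mm tall, on the bench left of the stand. Origin: centre of its underside.
- sample_jar: Bystander: loose amber glass jar with black cap, 48 mm wide, 70 mm tall, on the bench left of the stand, nearer the robot. Origin: centre of its underside.
Not all that is in view belongs to the job. What is meant by the plate is not red or turquoise, and is the smaller of those in its own colour.

How it is judged:
On the way:
1. The plate has been drawn clear of the shelf (x of each of plate_far_left, plate_far_right in the frame of stand below 0.035 m), for 0.1 s.
At the end, for the whole second after the job is handed in: The plate lies flat on the bed in the near left corner of the stand, inside the bars: both near corners within 2.5 mm of the near stop's inner face, both left corners within 2.5 mm of the left fence's inner face, underside within 3 mm of the bed, tilted less than 0.03 rad, at rest (x of plate_near_left in the frame of stand between -0.134 and -0.1275 m and x of plate_near_right in the frame of stand below -0.1275 m and y of plate_near_left in the frame of stand between 0.0825 and 0.089 m and y of plate_far_left in the frame of stand above 0.0825 m and z of plate in the frame of stand between 0.012 and 0.018 m and angle between plate's own z axis and vertical below 0.03 rad and linear speed of plate below 0.01 m/s); the robot touches nothing.
It fails at once if the fingers push on the plate with more than 25 N (contact force between the fingers and plate above 25 N).
It fails at once if the plate is lifted 10 mm off the bed or tipped by 0.1 rad (z of plate in the frame of stand above 0.025 m or angle between plate's own z axis and vertical above 0.1 rad).
It fails at once if the bottle, the beaker or the jar is moved more than 20 mm (distance of any of reagent, beaker, sample_jar from where it was at the start of the episode above 0.02 m).
It also fails if it takes over 72 s, if anything falls off the work surface, if the arm or the gripper's body presses on something with over 40 N, if the wrist force passes 120 N, or if a joint passes its speed limit or range.

## Working session

There is one attempt and no reset: what is moved stays moved. The work goes in short steps, Python scripts to look and compute and a shell command to move; the robot and the scene stay as the last step left them, time stands still between calls to the robot, and variables do not carry over. Pictures are saved under pics/ and viewed, at most 10 in all, crops included, and the job is handed in when it is done.

```bash
mkdir -p pics
python3 - <<'E'
from cell import *
import cv2
o=observe(); print({k:o[k] for k in('clock','position','ee_rot','force','width')})
for n in('scene','top'):
    cv2.imwrite(f'pics/{n}0.png',get_image(n)[:,:,::-1]); p=camera_params(n); print(n,p)
E
```

```text
{'clock': 0.0, 'position': array([ 0.20696488, -0.58922588,  0.23695543]), 'ee_rot': array([-3.09539807e+00, -5.27786238e-01,  5.36077463e-04]), 'force': array([-0.00228285, -0.46741098, -0.22402645]), 'width': 0.9982149363886766}
scene {'intrinsics': array([[473.96003199,   0.        , 323.88714004],
       [  0.        , 473.96003199, 195.82634435],
       [  0.        ,   0.        ,   1.        ]]), 'dist': array([-0.13119349,  0.        ,  0.        ,  0.        ,  0.        ]), 'eye': array([ 1.12293663, -0.69979585,  0.67984217]), 'rotation': array([-2.07130264, -0.65495156,  0.3540162 ])}
top {'intrinsics': array([[389.17043624,   0.        , 319.94733484],
       [  0.        , 389.17043624, 201.1303608 ],
       [  0.        ,   0.        ,   1.        ]]), 'dist': array([-0.04079248,  0.        ,  0.        ,  0.        ,  0.        ]), 'eye': array([0.38808883, 0.08104163, 1.07098393]), 'rotation': array([-2.1476095 ,  2.12141456, -0.21173131])}
```

View pics/scene0.png

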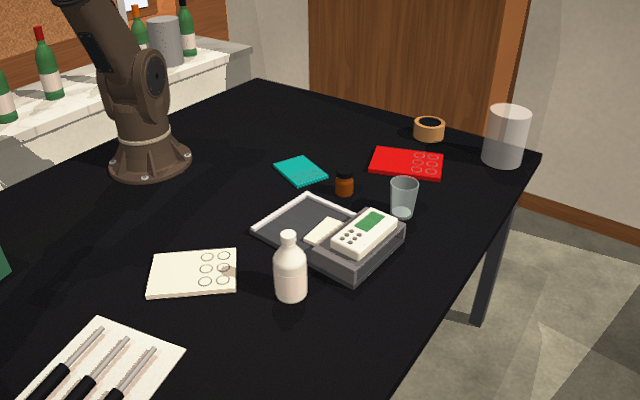

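View pics/top0.png

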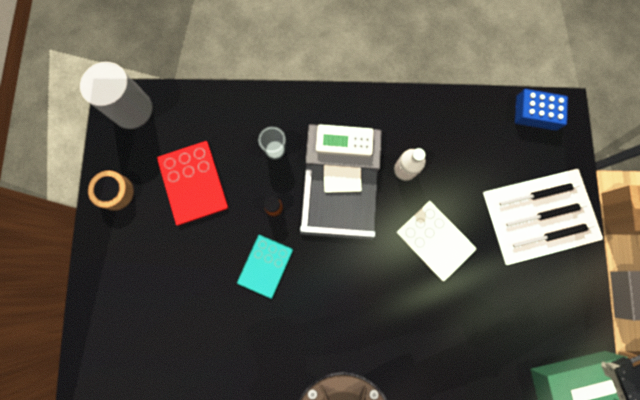

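Candidates in the top view: red plate (192,182), turquoise plate (265,266), larger white plate on the bench (437,241), and the white plate under the shelf (342,179). The last is the smaller white one and lies on the stand, so I choose it. I'll check it in a close crop.

Run:
```python
import cv2
a=cv2.imread('pics/top0.png')[112:248,285:395]
cv2.imwrite('pics/crop0.png',cv2.resize(a[:110],None,fx=5,fy=5,interpolation=cv2.INTER_CUBIC)) if 0 else cv2.imwrite('pics/crop0.png',cv2.resize(a,None,fx=4.4,fy=4.4,interpolation=cv2.INTER_CUBIC))
```

```text
(no output)
```

View pics/crop0.png

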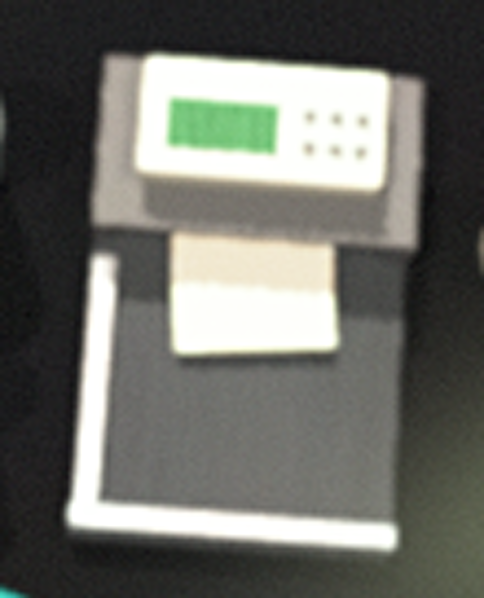

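The crop shows the stand with the near bar's inner top edge from (103,503) to (397,523), the left bar's inner edge from (117,257) to (103,503), and the shelf's near edge from (92,224) to (418,250). The white plate's near corners are at (174,355) and (338,347), bare and partly under the shelf, so it is the right plate.

```bash
cat > h.py <<'E'
import numpy as np, cv2
from scipy.spatial.transform import Rotation as R
from scipy.optimize import least_squares
from cell import *
def proj(P,n='top'):
    c=camera_params(n); r=R.from_rotvec(c['rotation']).as_matrix().T
    return cv2.projectPoints(np.array(P,float),cv2.Rodrigues(r)[0],-r@c['eye'],c['intrinsics'],c['dist'])[0][:,0]
def ray(uv,z,n='top'):
    c=camera_params(n); r=R.from_rotvec(c['rotation']).as_matrix()
    q=cv2.undistortPoints(np.array(uv,float).reshape(-1,1,2),c['intrinsics'],c['dist'])[:,0]
    d=np.c_[q,np.ones(len(q))]@r.T
    return c['eye']+d*((z-c['eye'][2])/d[:,2])[:,None]
def T(p,P):
    P=np.array(P,float); c,s=np.cos(p[2]),np.sin(p[2])
    return np.c_[p[0]+c*P[:,0]-s*P[:,1],p[1]+s*P[:,0]+c*P[:,1],P[:,2]]
def inv(p,P):
    P=np.array(P,float)-[p[0],p[1],0]; c,s=np.cos(p[2]),np.sin(p[2])
    return np.c_[c*P[:,0]+s*P[:,1],-s*P[:,0]+c*P[:,1],P[:,2]]
E
python3 - <<'E'
from h import *
px=lambda a:np.array(a)/4.4+[285,112]-.4
S=np.array([[-130,85,23],[-130,-100,23],[28,85,23],[40,100,53],[40,-100,53],[-142,-100,23]])/1000
U=px([[103,503],[397,523],[117,257],[92,224],[418,250],[396,548]])
f=least_squares(lambda p:(proj(T(p,S))-U).ravel(),[.5,0.05,0],x_scale=.1)
print('stand',f.x,f.fun.round(1))
s=f.x
pc=ray(px([[174,355],[338,347]]),.025); q=inv(s,pc); print('near corners in stand',q)
d=q[0]-q[1]; print(np.linalg.norm(d)); a=np.arctan2(-d[0],d[1]); m=q.mean(0)
c=m[:2]+.07*np.array([np.cos(a),np.sin(a)]); print('plate in stand',c,a)
g=m[:2]+.028*np.array([np.cos(a),np.sin(a)]); print('grip st',g,'world',T(s,[[*g,.025]]))
print(inv(s,[[*observe()['position']]]), R.from_rotvec(observe()['ee_rot']).as_matrix().round(3))
for n,u in dict(bottle=(405,172),beaker=(273,150),jar=(273,208)).items(): print(n,inv(s,ray([u],.03)))
E
```

```text
stand [ 0.63438248  0.0058913  -0.05859764] [-1.   0.5  0.3  0.8  0.1 -0.1  0.5 -0.1 -0.  -0.7  0.3 -0.5]
near corners in stand [[-0.03299243  0.04500751  0.025     ]
 [-0.02039757 -0.05703634  0.025     ]]
0.10281817559241896
plate in stand [0.04277783 0.00256034] 0.12280486748563514
grip st [ 0.00109413 -0.00258451] world [[0.63532338 0.00324715 0.025     ]]
[[-0.39188786 -0.61918975  0.237053  ]] [[ 0.944  0.331 -0.001]
 [ 0.331 -0.944  0.001]
 [-0.    -0.001 -1.   ]]
bottle [[ 0.03970381 -0.17491362  0.03      ]]
beaker [[0.07548946 0.19519379 0.03      ]]
jar [[-0.0874374  0.1802603  0.03     ]]
```

```bash
python3 -m pendant '[0.046,-0.032,0,0,0,0,0.04, 0.046,-0.032,0,0,0,0,0.04, 0.046,-0.032,0,0,0,0,0.04, 0.046,-0.032,0,0,0,0,0.04, 0.046,-0.032,0,0,0,0,0.04, 0.046,-0.032,0,0,0,0,0.04, 0.046,-0.032,0,0,0,0,0.04]'; python3 -m pendant '[0.046,-0.032,0,0,0,0,0.04, 0.046,-0.032,0,0,0,0,0.04, 0.046,-0.032,0,0,0,0,0.04, 0.046,-0.032,0,0,0,0,0.04, 0.046,-0.032,0,0,0,0,0.04, 0.046,-0.032,0,0,0,0,0.04, 0,0,0,0,0,0.137,0.04, 0,0,0,0,0,0.136,0.04, 0,0,0,0,0,0,0.04]'
cat >> h.py <<'E'
s=np.array([ 0.63438248,0.0058913,-0.05859764])
def st():
    o=observe(); r=R.from_rotvec(o['ee_rot']).as_matrix(); q=inv(s,[o['position']])[0]
    print('t',o['clock'],'stand',q.round(4),'yaw_st',round(np.arctan2(r[1,0],r[0,0])-s[2],4),'z',r[:,2].round(4),'F',o['force'].round(2),'w',o['width'])
E
python3 -c 'from h import *;st()'
```

```text
clock: 0.98
position: [0.4374, -0.27, 0.2376]
ee_rot: [-3.097, -0.528, 0.0]
force: [0.8, -0.1, 0.1]
width: 0.438
gripper_force: 0.0
clock: 2.1
position: [0.6333, 0.0011, 0.2373]
ee_rot: [3.14, 0.103, -0.001]
force: [-0.0, 0.2, 0.3]
width: 0.435
gripper_force: 0.0
t 2.1 stand [-0.0008 -0.0049  0.2373] yaw_st 0.1244 z [-9.e-04 -3.e-04 -1.e+00] F [-0.    0.2   0.29] w 0.43488352097057315
```

```bash
python3 -m pendant '[0,0.0,0.047,0,0,0,0.04, 0,0,0.047,0,0,0,0.04, 0,-0.0025,0.047,0,0,0,0.04, 0,0,0.045,0,0,0,0.04, 0,0,0,0,0,0,0.04]'
python3 - <<'E'
from h import *
st()
a=get_image('scene')[:,:,::-1][190:290,235:415]
b=get_image('top')[:,:,::-1][112:248,285:395]
b=cv2.resize(b,None,fx=3,fy=3,interpolation=2); a=cv2.resize(a,None,fx=2.5,fy=2.5,interpolation=2)
c=np.zeros((408,800,3),np.uint8); c[:408,:330]=b[:408]; c[:250,340:790]=a
cv2.imwrite('pics/1.png',c)
E
```

```text
clock: 2.72
position: [0.6304, 0.003, 0.0485]
ee_rot: [3.14, 0.106, -0.011]
force: [-0.8, -0.8, 0.1]
width: 0.431
gripper_force: 0.0
t 2.725 stand [-0.0038 -0.0031  0.0485] yaw_st 0.1259 z [-7.2e-03 -4.0e-04 -1.0e+00] F [-0.8  -0.81  0.07] w 0.4311746569075406
```

View pics/1.png

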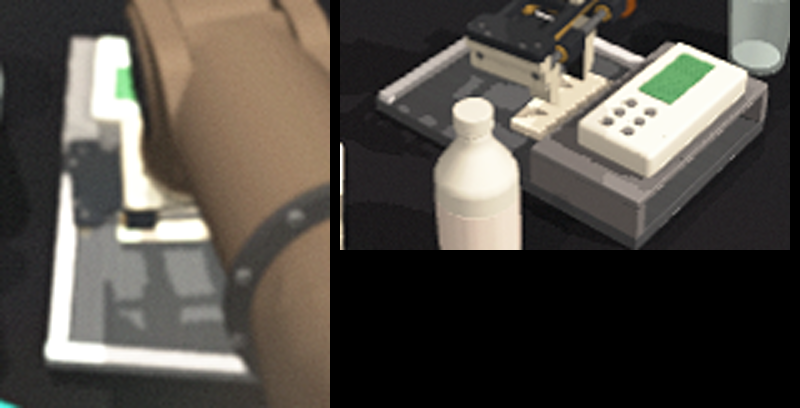

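The fingers stand over the plate's bare near end (plate near edge at about (160,235) in the left half), clear of the shelf. Now I'll descend carefully.

```bash
P='python3 -m pendant'; python3 -m pendant '[0,0,0.008,0,0,0,0.04, 0,0,0,0,0,0,0.04, 0,0,0,0,0,0,0.04]'; python3 -m pendant '[0,0,0.001,0,0,0,0.04,0,0,0,0,0,0,0.04]'|grep -E 'pos|^force'; python3 -c 'from h import *;st()'
```

```text
clock: 3.2
position: [0.6337, 0.0034, 0.0445]
ee_rot: [3.14, 0.102, 0.002]
force: [1.2, 0.2, -0.4]
width: 0.433
gripper_force: 0.0
position: [0.6333, 0.0034, 0.0428]
force: [1.8, -0.8, 1.2]
t 3.45 stand [-0.0009 -0.0025  0.0428] yaw_st 0.1233 z [ 1.e-04 -0.e+00 -1.e+00] F [ 1.84 -0.76  1.17] w 0.43715531314456113
```

```bash
python3 -m pendant '[0,0,0.004,0,0,0,0.04,0,0,0,0,0,0,0.04,0,0,0,0,0,0,0.04]'|grep -E 'pos|^force'; python3 -m pendant '[0,0,0.001,0,0,0,0.04,0,0,0,0,0,0,0.04]'|grep -E 'pos|^force'
```

```text
position: [0.6333, 0.0034, 0.0386]
force: [-0.2, 0.3, -0.1]
position: [0.6333, 0.0034, 0.0377]
force: [0.5, 0.3, 0.5]
```

```bash
python3 -m pendant '[0,0,0.0005,0,0,0,0.04,0,0,0,0,0,0,0.04]'|grep -E 'pos|^force'; python3 -m pendant '[0,0,0.0005,0,0,0,0.04,0,0,0,0,0,0,0.04]'|grep -E 'pos|^force'
```

```text
position: [0.6333, 0.0034, 0.0372]
force: [0.3, -0.2, -0.2]
position: [0.6333, 0.0034, 0.0367]
force: [0.2, 0.0, 0.7]
```

```bash
for i in 1 2; do python3 -m pendant '[0,0,0.0005,0,0,0,0.04,0,0,0,0,0,0,0.04]'|grep -E 'pos|^force'; done
```

```text
position: [0.6334, 0.0034, 0.0365]
force: [-0.8, 0.4, 3.5]
position: [0.6334, 0.0035, 0.0364]
force: [-2.4, -0.3, 8.6]
```

```bash
python3 -m pendant '[0,0,0.0005,0,0,0,0.04,0,0,0,0,0,0,0.04]'|grep -E 'pos|^force'; python3 -m pendant '[-0.003,0,0,0,0,0,0.04,-0.003,0,0,0,0,0,0.04,-0.003,0,0,0,0,0,0.04]'|grep -E 'pos|^force'
```

```text
position: [0.6337, 0.0035, 0.0363]
force: [-3.0, -1.0, 12.0]
position: [0.6263, 0.0031, 0.0364]
force: [2.2, 0.0, 6.1]
```

```bash
python3 -m pendant '[0,0,0.0005,0,0,0,0.04,-0.003,0,0,0,0,0,0.04]'|grep -E 'pos|^force'; python3 -m pendant '[-0.004,0,0.0002,0,0,0,0.04,-0.004,0,0,0,0,0,0.04,-0.004,0,0,0,0,0,0.04]'|grep -E 'pos|^force'; python3 -m pendant '[0,0,0,0,0,0,0.04]'|grep -E 'pos|^force'
```

```text
position: [0.624, 0.003, 0.0364]
force: [2.6, -0.0, 7.9]
position: [0.6123, 0.0022, 0.0363]
force: [2.8, 0.1, 10.1]
position: [0.6118, 0.0022, 0.0364]
force: [1.0, -0.6, 11.9]
```

```bash
python3 -m pendant '[-0.004,0,0.0002,0,0,0.0,0.04,-0.004,0,0,0,0,0,0.04,-0.004,0,0,0,0,0,0.04,-0.004,0,0,0,0,0,0.04,-0.004,0,0,0,0,0,0.04]'|grep -E 'pos|^force'; python3 -m pendant '[-0.004,0,0,0,0,0,0.04,-0.004,0,0,0,0,0,0.04,-0.004,0,0,0,0,0,0.04,-0.004,0,0,0,0,0,0.04]'|grep -E 'pos|^force'; python3 -c 'from h import *;st()'
```

```text
position: [0.5927, 0.001, 0.0363]
force: [4.9, -0.5, 11.3]
position: [0.5768, -0.0, 0.0363]
force: [2.8, -1.2, 12.0]
t 7.575 stand [-0.0571 -0.0093  0.0363] yaw_st 0.1234 z [ 6.9e-03  7.0e-04 -1.0e+00] F [ 2.78 -1.23 11.96] w 0.438021572385675
```

```bash
python3 -m pendant '[-0.004,0,0,0,0,0.015,0.04,-0.004,0,0,0,0,0.015,0.04,-0.004,0,0,0,0,0.015,0.04,-0.004,0,0,0,0,0.015,0.04]'|grep -E 'pos|^force'; python3 -m pendant '[-0.004,0,0,0,0,0.015,0.04,-0.004,0,0,0,0,0.015,0.04,0,0,0,0,0,0.015,0.04,0,0,0,0,0,0.015,0.04,0,0,0,0,0,0,0.04]'|grep -E 'pos|^force';python3 - <<'E'
from h import *
st()
a=get_image('scene')[:,:,::-1][190:290,235:415]
b=get_image('top')[:,:,::-1][112:248,285:395]
b=cv2.resize(b,None,fx=4,fy=4,interpolation=2); a=cv2.resize(a,None,fx=2,fy=2,interpolation=2)
c=np.zeros((544,800,3),np.uint8); c[:,:440]=b; c[:200,440:]=a
cv2.imwrite('pics/2.png',c)
E
```

```text
position: [0.5609, -0.0006, 0.0363]
force: [3.0, 0.8, 12.8]
position: [0.5523, -0.0007, 0.0363]
force: [0.8, 0.2, 16.3]
t 8.7 stand [-0.0815 -0.0113  0.0363] yaw_st 0.0034 z [ 5.8e-03  5.0e-04 -1.0e+00] F [ 0.76  0.21 16.32] w 0.436332356135636
```

View pics/2.png

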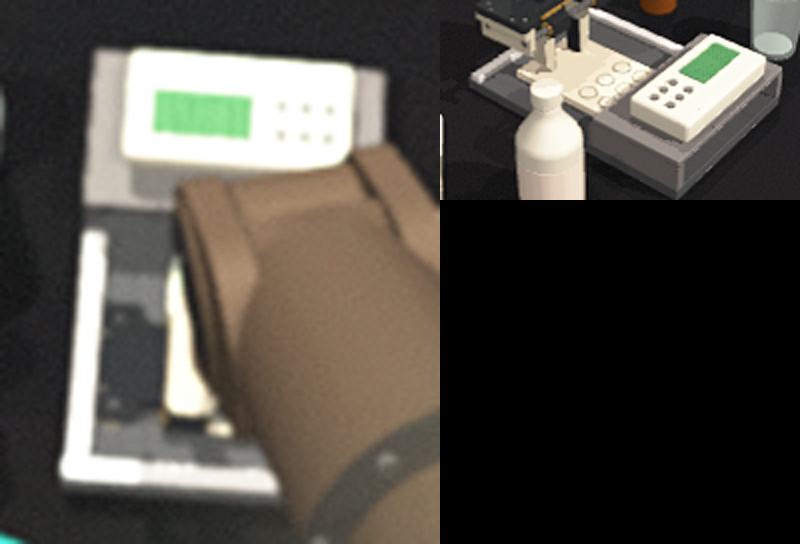

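Plate follows the fingers, now nearly square: its left edge at (170,260)-(165,405) is parallel to the left bar, about 45 mm from it. Next I slide it left and a bit nearer.

```bash
python3 -m pendant '[-0.0015,-0.004,0,0,0,0,0.04,-0.0015,-0.004,0,0,0,0,0.04,-0.0015,-0.004,0,0,0,0,0.04,-0.0015,-0.004,0,0,0,0,0.04,-0.0015,-0.004,0,0,0,0,0.04]'|grep -E 'pos|^force'; python3 -m pendant '[-0.0015,-0.004,0,0,0,0,0.04,-0.0015,-0.004,0,0,0,0,0.04,-0.0015,-0.004,0,0,0,0,0.04,-0.0015,-0.004,0,0,0,0,0.04,0,0,0,0,0,0,0.04]'|grep -E 'pos|^force'; python3 -c 'from h import *;st()'
```

```text
position: [0.5459, 0.0184, 0.0362]
force: [0.8, -2.7, 16.7]
position: [0.5407, 0.0356, 0.0363]
force: [1.1, -1.3, 16.7]
t 10.05 stand [-0.0953  0.0241  0.0363] yaw_st 0.0028 z [ 5.5e-03  2.0e-04 -1.0e+00] F [ 1.11 -1.31 16.67] w 0.43635929147408065
```

```bash
python3 -m pendant '[-0.002,0,-0.0002,0,0,0,0.04,-0.002,0,0,0,0,0,0.04,-0.002,0,0,0,0,0,0.04]'|grep -E 'pos|^force'; for i in 1 2 3; do python3 -m pendant '[-0.0015,0,0,0,0,0,0.04]'|grep -E 'pos|^force';done; python3 -c 'from h import *;st()'
```

```text
position: [0.5353, 0.0363, 0.0363]
force: [4.1, -0.6, 11.6]
position: [0.5338, 0.0364, 0.0363]
force: [3.0, 0.8, 12.7]
position: [0.5324, 0.0365, 0.0363]
force: [4.2, -0.3, 12.1]
position: [0.5309, 0.0366, 0.0363]
force: [3.8, -0.5, 11.6]
t 10.8 stand [-0.1051  0.0246  0.0363] yaw_st 0.0033 z [ 6.7e-03  9.0e-04 -1.0e+00] F [ 3.78 -0.53 11.62] w 0.433644232618362
```

```bash
for i in 1 2 3; do python3 -m pendant '[-0.0015,0,0,0,0,0,0.04]'|grep -E 'pos|^force';done; python3 -c 'from h import *;st()'
```

```text
position: [0.5295, 0.0367, 0.0363]
force: [4.0, 0.0, 10.5]
position: [0.5282, 0.0368, 0.0363]
force: [4.3, -1.4, 10.7]
position: [0.5267, 0.0369, 0.0363]
force: [4.6, 0.8, 11.4]
t 11.175 stand [-0.1093  0.0247  0.0363] yaw_st 0.0033 z [ 0.0073  0.001  -1.    ] F [ 4.55  0.83 11.39] w 0.4362640502209702
```

```bash
for i in 1 2; do python3 -m pendant '[-0.0015,0,0,0,0,0,0.04]'|grep -E 'pos|^force';done
python3 - <<'E'
from h import *
st()
a=get_image('scene')[:,:,::-1][185:265,240:360]
b=get_image('top')[:,:,::-1][150:248,290:395]
b=cv2.resize(b,None,fx=4,fy=4,interpolation=2); a=cv2.resize(a,None,fx=3,fy=3,interpolation=2)
c=np.zeros((392,800,3),np.uint8); c[:,:420]=b; c[:240,430:790]=a
cv2.imwrite('pics/3.png',c)
E
```

```text
position: [0.5252, 0.037, 0.0363]
force: [5.0, -0.4, 11.3]
position: [0.5238, 0.0371, 0.0363]
force: [4.2, 0.1, 11.0]
t 11.425 stand [-0.1122  0.0247  0.0363] yaw_st 0.0032 z [ 0.0073  0.0011 -1.    ] F [ 4.24  0.08 10.99] w 0.4348897625168923
```

View pics/3.png

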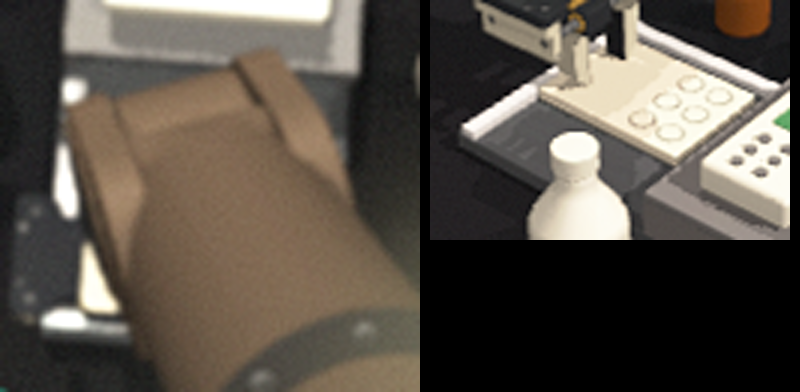

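The plate's near edge seems to touch the near bar (left panel (100,313), right panel corner (543,92)), and the fingers now slip slightly. Next I slide left to the fence.

```bash
python3 -m pendant '[0,-0.002,0.0001,0,0,0,0.04,0,-0.002,0,0,0,0,0.04,0,-0.002,0,0,0,0,0.04]'|grep -E 'pos|^force'; for i in 1 2 3 4 ; do python3 -m pendant '[-0.0003,-0.0015,0,0,0,0,0.04]'|grep -E 'pos|^force';done; python3 -c 'from h import *;st()'
```

```text
position: [0.5238, 0.0417, 0.0363]
force: [3.7, -4.7, 14.4]
position: [0.5237, 0.0433, 0.0363]
force: [4.0, -4.8, 12.6]
position: [0.5235, 0.0447, 0.0363]
force: [3.8, -4.9, 14.5]
position: [0.5233, 0.0463, 0.0363]
force: [4.0, -4.4, 13.2]
position: [0.5231, 0.0477, 0.0363]
force: [3.3, -4.6, 14.4]
t 12.4 stand [-0.1136  0.0353  0.0363] yaw_st 0.0019 z [ 6.8e-03 -3.0e-04 -1.0e+00] F [ 3.31 -4.58 14.42] w 0.43250847992076136
```

```bash
for i in 1 2 3 4 5; do python3 -m pendant '[-0.0002,-0.0015,0,0,0,0,0.04]'|grep -E '^force';done; python3 -c 'from h import *;st()'
```

```text
force: [3.7, -5.5, 13.6]
force: [3.8, -5.5, 13.1]
force: [3.6, -5.8, 14.8]
force: [2.3, -6.6, 16.5]
force: [1.4, -6.5, 17.3]
t 13.025 stand [-0.1152  0.0419  0.0362] yaw_st 0.0014 z [ 0.0055 -0.0013 -1.    ] F [ 1.38 -6.55 17.33] w 0.4352464397663335
```

```bash
python3 -m pendant '[0,0,-0.003,0,0,0,0.04,0,0,-0.02,0,0,0,0.04,0,0,-0.055,0,0,0,0.04,0,0,-0.06,0,0,0,0.04,0,0,-0.06,0,0,0,0.04]'|grep -E 'pos|^force'; python3 -m pendant '[0,0.06,0,0,0,0,0.04,0,0.06,0,0,0,0,0.04,0,0.06,0,0,0,0,0.04,0,0.06,0,0,0,0,0.04,0,0.06,0,0,0,0,0.04,0,0,0,0,0,0,0.04]'|grep -E 'pos|^force'
python3 - <<'E'
from h import *
st()
b=np.mean([get_image('top')[:,:,::-1].astype(float) for _ in range(4)],0).astype(np.uint8)
cv2.imwrite('pics/top4full.png',b)
b=b[160:240,295:385]
cv2.imwrite('pics/4.png',cv2.resize(b,None,fx=7,fy=7,interpolation=2))
E
```

```text
position: [0.5183, 0.0563, 0.2341]
force: [2.0, 0.9, -0.0]
position: [0.5005, -0.2491, 0.232]
force: [-0.0, 0.6, 0.4]
t 14.4 stand [-0.1187 -0.2624  0.232 ] yaw_st -0.0051 z [-0.0012 -0.0022 -1.    ] F [-0.01  0.64  0.4 ] w 0.43608862984160657
```

View pics/4.png

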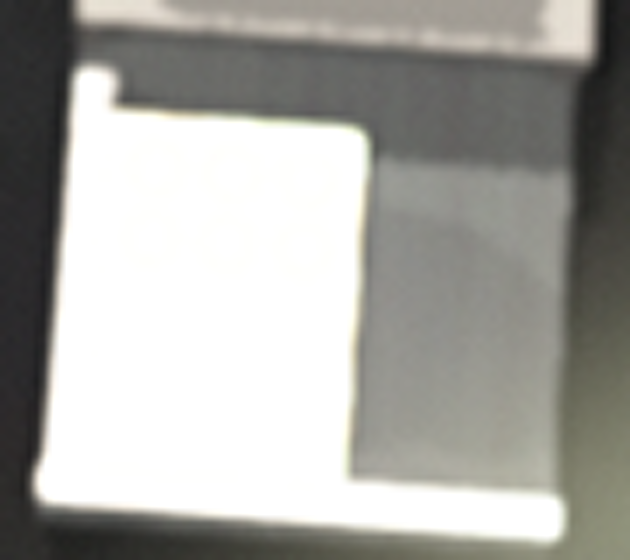

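The plate looks seated in the corner (far right corner (368,130), right edge down to (350,478), far edge starting at (117,107)); white on white hides the gaps, so I'll check by calculation and with the scene view.

Run:
```python
from h import *
px=lambda a:(np.array(a)+.5)/7-.5+[295,160]
# refit stand with new crop: near-bar outer corners/inner right, left bar far end, shelf
S=np.array([[-130,-100,23],[28,85,23],[28,97,23],[40,100,53],[40,-100,53],[-142,-100,23],[-142,100-3,23]])/1000
U=px([[563,494],[117,68],[74,66],[78,26],[592,62],[563,542],[36,505]])
f=least_squares(lambda p:(proj(T(p,S))-U).ravel(),s,x_scale=.1,loss='soft_l1'); print(f.x,f.fun.round(2))
for z in (s,f.x):
    print('far edge',inv(z,ray(px([[130,107],[240,117],[350,126]]),.025)).round(4)[:,:2].tolist(),'right',inv(z,ray(px([[371,160],[361,320],[350,470]]),.025)).round(4)[:,:2].tolist())
a=get_image('scene')[:,:,::-1][185:265,240:350]
cv2.imwrite('pics/5.png',cv2.resize(a,None,fx=7,fy=7,interpolation=2))
```

```text
[ 0.63338945  0.0072408  -0.05959632] [-0.45  1.49 -0.52  0.97  1.31  0.95 -0.2  -0.56 -0.06 -0.31 -0.65 -0.95
  1.93 -0.88]
far edge [[0.0139, 0.0787], [0.013, 0.035], [0.0126, -0.0086]] right [[-0.0006, -0.0177], [-0.0648, -0.0174], [-0.1238, -0.0165]]
far edge [[0.0149, 0.0774], [0.0141, 0.0338], [0.0137, -0.0099]] right [[0.0005, -0.019], [-0.0637, -0.0187], [-0.1227, -0.0179]]
```

View pics/5.png

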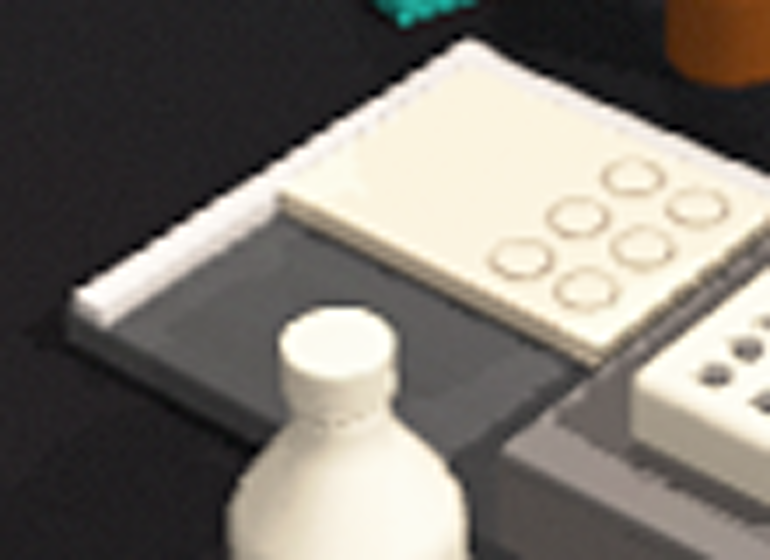

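Edges measure about 2–4 mm outside the ideal with a hint of -0.012 rad. Bloom explains part of it, but not certainly all. I'll press again on the far half and nudge near and left to close any gap.

```bash
python3 -m pendant '[0.018,-0.058,0,0,0,0,0.04,0.018,-0.058,0,0,0,0,0.04,0.018,-0.058,0,0,0,0,0.04,0.018,-0.058,0,0,0,0,0.04,0.018,-0.058,0,0,0,0,0.04,0,-0.012,0,0,0,-0.005,0.04,0,0,0.06,0,0,0,0.04,0,0,0.06,0,0,0,0.04,0,0,0.06,0,0,0,0.04]'|grep -E 'pos|^force';python3 -m pendant '[0,0,0.01,0,0,0,0.04,0,0,0,0,0,0,0.04,0,0,0,0,0,0,0.04]'|grep -E 'pos|^force'; python3 -c 'from h import *;st()'
```

```text
position: [0.6085, 0.0536, 0.0512]
force: [0.6, 0.1, 0.5]
position: [0.6107, 0.0536, 0.0451]
force: [0.5, -0.3, 0.4]
t 16.15 stand [-0.0264  0.0462  0.0451] yaw_st 0.0084 z [ 4.1e-03  6.0e-04 -1.0e+00] F [ 0.54 -0.3   0.42] w 0.4370594479928205
```

```bash
python3 -m pendant '[0,0,0.006,0,0,0.006,0.04,0,0,0,0,0,0,0.04,0,0,0,0,0,0,0.04]'|grep -E 'pos|^force';for i in 1 2; do python3 -m pendant '[0,0,0.0005,0,0,0,0.04,0,0,0,0,0,0,0.04]'|grep -E 'pos|^force';done
```

```text
position: [0.609, 0.0532, 0.0367]
force: [-0.6, -0.9, -0.3]
position: [0.6091, 0.0532, 0.0364]
force: [-1.6, -1.1, 4.7]
position: [0.6091, 0.0532, 0.0364]
force: [-3.2, -0.3, 9.6]
```

```bash
python3 -m pendant '[0,0,0.0006,0,0,0,0.04,0,0,0,0,0,0,0.04]'|grep -E 'pos|^force'; for i in 1 2 3 4; do python3 -m pendant '[-0.0015,0,0.0001,0,0,0,0.04]'|grep -E 'pos|^force';done
```

```text
position: [0.6092, 0.0532, 0.0363]
force: [-5.5, -0.5, 16.0]
position: [0.6091, 0.0532, 0.0363]
force: [2.1, -0.4, 9.6]
position: [0.6086, 0.0533, 0.0364]
force: [3.2, -0.7, 8.5]
position: [0.6074, 0.0535, 0.0364]
force: [3.8, -1.4, 9.9]
position: [0.6061, 0.0537, 0.0363]
force: [3.9, -0.0, 8.7]
```

```bash
python3 -m pendant '[-0.0015,0,0.0004,0,0,0,0.04]'|grep -E 'pos|^force'; for i in 1 2 3; do python3 -m pendant '[-0.0015,0,0.0001,0,0,0,0.04]'|grep -E 'pos|^force';done
```

```text
position: [0.6053, 0.0538, 0.0363]
force: [5.9, -1.3, 11.9]
position: [0.604, 0.054, 0.0363]
force: [4.6, 0.4, 12.4]
position: [0.6026, 0.0542, 0.0363]
force: [5.8, 0.3, 11.7]
position: [0.6013, 0.0543, 0.0363]
force: [5.9, -0.1, 12.0]
```

Lateral/normal is now about 0.48, well above free drag (about 0.27), so the plate is firm against the near bar. Now left.

```bash
for i in 1 2 3 4 5 6; do python3 -m pendant '[0,-0.0015,0,0,0,0,0.04]'|grep -E 'pos|^force';done
```

```text
position: [0.601, 0.0545, 0.0363]
force: [3.4, -5.3, 15.3]
position: [0.6008, 0.0551, 0.0363]
force: [2.7, -7.0, 17.4]
position: [0.6005, 0.056, 0.0363]
force: [0.8, -8.3, 18.7]
position: [0.6004, 0.0572, 0.0363]
force: [0.8, -7.3, 19.7]
position: [0.6003, 0.0585, 0.0363]
force: [0.4, -8.3, 19.9]
position: [0.6002, 0.0599, 0.0363]
force: [-0.2, -8.0, 20.2]
```

```bash
python3 -m pendant '[-0.001,-0.0005,-0.0003,0,0,0,0.04,-0.001,-0.0005,0,0,0,0,0.04]'|grep -E 'pos|^force'; for i in 1 2 3; do python3 -m pendant '[-0.001,-0.0008,0,0,0,0,0.04]'|grep -E 'pos|^force';done
```

```text
position: [0.5988, 0.0625, 0.0363]
force: [3.3, -4.6, 13.6]
position: [0.598, 0.0635, 0.0363]
force: [3.6, -5.1, 13.6]
position: [0.5971, 0.0645, 0.0363]
force: [3.4, -3.8, 13.3]
position: [0.5962, 0.0655, 0.0363]
force: [3.8, -3.7, 14.1]
```

Lift away and check again, in the same way.

```bash
python3 -m pendant '[0,0,-0.003,0,0,0,0.04,0,0,-0.02,0,0,0,0.04,0,0,-0.055,0,0,0,0.04,0,0,-0.06,0,0,0,0.04,0,0,-0.06,0,0,0,0.04]'|grep -E 'pos|^force'; python3 -m pendant '[0,0.06,0,0,0,0,0.04,0,0.06,0,0,0,0,0.04,0,0.06,0,0,0,0,0.04,0,0.06,0,0,0,0,0.04,0,0.06,0,0,0,0,0.04,0,0.04,0,0,0,0,0.04,0,0,0,0,0,0,0.04]'|grep -E 'pos|^force'
python3 - <<'E'
from h import *
st()
b=np.mean([get_image('top')[:,:,::-1].astype(float) for _ in range(4)],0).astype(np.uint8)
cv2.imwrite('pics/top6full.png',b)
o=cv2.imread('pics/top4full.png')
# edge subpixel compare before/after: far edge along columns, right edge along rows
def edges(im):
    g=cv2.cvtColor(im,cv2.COLOR_BGR2GRAY).astype(float); F=[];Rr=[]
    for c in range(315,345,2):
        v=g[168:184,c]; k=np.argmax(v>175); F.append((c,168+k-1+(175-v[k-1])/(v[k]-v[k-1])))
    for r in range(183,227,3):
        v=g[r,338:356]; k=np.argmax(v<190); Rr.append((338+k-1+(v[k-1]-190)/(v[k-1]-v[k]),r))
    return np.array(F),np.array(Rr)
for im in(o,b):
    F,Q=edges(im); F=inv(s,ray(F,.025));Q=inv(s,ray(Q,.025))
    p=np.polyfit(F[:,1],F[:,0],1);q=np.polyfit(Q[:,0],Q[:,1],1)
    print('far x at y=35',np.polyval(p,.035),'slope->yaw',-p[0],'right y at x=-60',np.polyval(q,-.06),'yaw',q[0])
E
```

```text
position: [0.5919, 0.0666, 0.2337]
force: [1.4, -0.3, -0.0]
position: [0.5717, -0.2774, 0.2314]
force: [0.4, 1.1, -0.0]
t 21.15 stand [-0.046  -0.2865  0.2314] yaw_st -0.004 z [-0.0018 -0.0015 -1.    ] F [ 0.44  1.13 -0.01] w 0.43358745199293214
far x at y=35 0.01328175222402804 slope->yaw 0.001194612424951179 right y at x=-60 -0.01616648955192024 yaw -0.0019011272965802938
far x at y=35 0.012310973708812985 slope->yaw -0.004079395300929581 right y at x=-60 -0.015480528696235809 yaw 0.0020549753281026927
```

Run:
```python
from h import *
a=np.mean([get_image('scene')[:,:,::-1].astype(float) for _ in range(4)],0)[185:240,245:355]
a=np.clip((a-90)*1.5,0,255).astype(np.uint8)
cv2.imwrite('pics/7.png',cv2.resize(a,None,fx=7,fy=7,interpolation=2))
```

```text
(no output)
```

View pics/7.png

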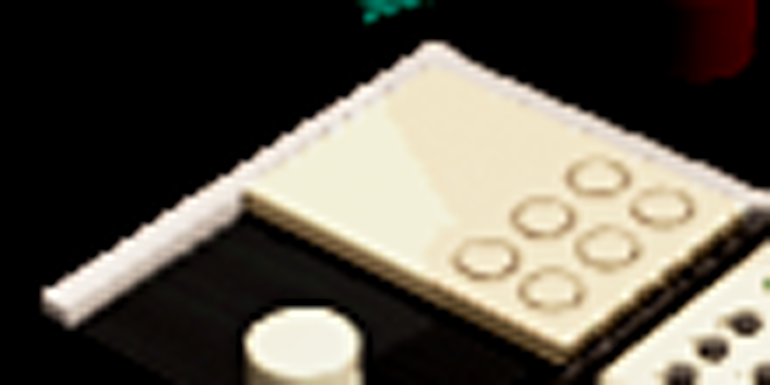

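The plate lies flush along both bars, from its near right corner (245,195) to the corner (435,55) and on to its far left corner (750,210), with no dark gap. The fingers are clear, so I'll hand in.

```bash
python3 -c 'from cell import *;print(sign_off())'
```

```text
the job is handed in; nothing more can be done
None
```

The plate was drawn clear of the shelf and slid flat into the stand's near left corner; in the last views it lies square with no visible gap at either bar, and the job was handed in with the arm clear (no verdict was returned).

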